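# Stack a bearing job ready for the press

## Robot

A 7-joint arm with a two-finger parallel gripper is mounted at the origin on the work surface. World frame = base frame: x ahead of the robot, y to its left, z up, the work surface at z = 0. Lengths are in mm, angles in rad, forces in N, time in s.
With the tool pointing down it reaches from about 400 to 900 mm from the base axis. Payload 5.5 kg.
Tool frame: the origin (TCP) lies midway between the tips of the shut fingers; the grasp point (between the pads) lies 19 mm behind it; x points along the fingers, y is the direction in which the jaws open and shut, and the axes are right-handed (so a half turn about x gives the same grasp; the last joint's range is limited). The gripper opens to 92 mm and grips with 3 to 60 N. Pads are 19 mm wide; open, the fingers measure 130 mm over their backs; the gripper's body (75 mm by 190 mm) begins 47 mm behind the grasp point.
Start: joints at [1.585, 0.501, -0.427, 1.55, 0.221, 1.138, -0.21], TCP at [160.091, -629.977, 226.729] pointing down, gripper open.
Joint ranges: [-2.88, 2.88], [-0.31, 2.03], [-1.54, 1.56], [0.2, 2.42], [-1.41, 4.55], [0.19, 2.02], [-2.57, 2.57]. Speed limits (rad/s): [2.57, 2.57, 3.14, 3.14, 3.14, 3.14, 3.14].

## Interface

Orientations are given as [roll, pitch, yaw] about the fixed x, y, z axes, in that order (R = Rz(yaw) Ry(pitch) Rx(roll)).
In Python, from cell import * gives the robot as it stands. The module is installed in compiled form; this text tells all that it offers.
- The arm moves only by the tool send_rows, never from a script. Its argument "targets" is a list of rows, each a list of 7 numbers: the shift along the world's x, y, z in m, then the turn, a rotation vector about the world's x, y, z in rad, then the finger opening in m, from 0 to 0.0918. In form: [[tx, ty, tz, rx, ry, rz, claw], ...]. A call has 1 to 20 rows; each row shifts and turns the commanded pose from where the row before left it; what a row does not reach is not made up. A row lasts 1/8 s, in which the tool goes at most 62.5 mm and 10.7 degrees, less where a joint would pass 70% of its speed; a pose out of reach is approached as far as the arm can. A call is refused whole if a number of a shift passes 0.0625 or a number of a turn 0.188, either way. A call with a gripper value outside its range is refused whole. The fingers move at their own pace and stop on an object; "grip_force" is the grip in N (left out, the last holds). Time passes only in rows, so rows that do not move let the fingers close. It gives the time, the measured TCP pose, the force and the opening at its end, in the units of the state.
- read_state(): the state, without advancing time (a new reading comes with each control period).
- camera(name): name is "scene" or "top" or "wrist"; returns the picture (420x560x3 uint8, red, green, blue); there is no depth.
- camera_info(name): a dict with "fx", "fy", "cx", "cy" (pixels), "world_to_cam" (4x4, takes a point from world to camera coordinates). Camera axes: x right, y down, z forward; pixel columns grow to the right and rows downward; lengths in mm; the calibration is good to about 2 mm. A picture is of the moment at which its call begins: read the wrist's pose just before it. camera_info takes no time and is no camera call; for the wrist camera it gives the pose at the moment of the call.
- job_done(): hands the job in, once; it reports no verdict.
The state is a dict: "clock": time; "joint_positions": joint angles; "dq": joint speeds; "effort": joint torques, N m; "tool_pos": TCP position; "orientation": TCP orientation; "force": force on the tool from outside, world axes, zero at the start; "ft_torque": the same for the moment, N m; "gripper_width": finger opening in mm.
Only numpy, scipy, OpenCV 4.12 (cv2) and the standard library are available. Lean on these libraries where they do the work, as an engineer would, in place of code of your own. Each camera call takes 0.05 s, during which the arm holds its last target. There are 200 camera calls.

## Task

Build the pressing stack on the square steel plate, from the bottom up and one part at a time: first the open steel sleeve in the middle of the plate, on it the flanged bearing housing with its cup facing up, then the small bearing seated flat down in the housing's cup, and last the aluminium driver upright on the bearing. Centre each part on the one below it and let go of it before fetching the next. Leave the larger spare bearing where it lies; it does not fit.

Things in the scene. Friction and masses are not known exactly. Their poses are not given: they have to be found in the camera images.
- plate_top (a point): centre of the top face of the square dark steel press plate, 100 x 100 x 15 mm, fixed flat on the bench (top face 15 mm above it, four small dark dots near the corners); z up, x and y along its sides. The stack is built here
- sleeve_center (a point): centre, half-way up, of the steel support sleeve: a plain tube open at both ends, outer diameter 60 mm, bore 44 mm, 35 mm high, standing upright; z is its axis, up. Loose, about 0.4 kg
- housing_center (a point): centre, half-way up, of the grey bearing housing, 26 mm high over all: a square flange 68 x 68 mm, 8 mm thick, at the bottom, and on it a round cup of outer diameter 54 mm, 18 mm high, open upward; the cup's bore is 44 mm wide and 12 mm deep, its floor 14 mm above the housing's underside. Stands on its flange, z up, x and y along the flange sides. Loose, about 0.3 kg
- bearing_center (a point): centre, half-way up, of the small bearing: a short steel cylinder with a dark seal ring on its top, diameter 36 mm, 24 mm high, lying flat; z is its axis, up. Seated in the housing's cup it stands 12 mm proud of the cup's rim. Loose, about 0.13 kg
- driver_center (a point): centre, half-way up, of the aluminium driver, 50 mm high over all: a flat round foot of diameter 40 mm, 12 mm thick, with a straight round stem of diameter 24 mm, 38 mm long, rising from its middle; stands on its foot, z up. Loose, about 0.12 kg
- spare_center (a point): centre, half-way up, of the larger spare bearing, not to be used: same look as the small one, diameter 52 mm, 24 mm high, lying flat. Loose

How it is judged (in metres and radians):
On the way, in this order (a step that is already met when the one before it is completed fails the run):
1. the sleeve stands on the plate, released (horizontal distance between sleeve_center and plate_top below 0.01 m and z of sleeve_center in the frame of plate_top between 0.0135 and 0.0215 m and angle between sleeve_center's own z axis and vertical below 0.08 rad and contact force between the fingers and sleeve below 0.05 N), for 0.2 s.
2. the housing stands on the sleeve, released (horizontal distance between sleeve_center and plate_top below 0.01 m and z of sleeve_center in the frame of plate_top between 0.0135 and 0.0215 m and angle between each of sleeve_center, housing_center's own z axis and vertical below 0.08 rad and horizontal distance between housing_center and sleeve_center below 0.01 m and z of housing_center in the frame of sleeve_center between 0.0265 and 0.0345 m and contact force between the fingers and housing below 0.05 N), for 0.2 s.
3. the small bearing is seated in the housing's cup, released (horizontal distance between sleeve_center and plate_top below 0.01 m and z of sleeve_center in the frame of plate_top between 0.0135 and 0.0215 m and angle between each of sleeve_center, housing_center's own z axis and vertical below 0.08 rad and horizontal distance between housing_center and sleeve_center below 0.01 m and z of housing_center in the frame of sleeve_center between 0.0265 and 0.0345 m and horizontal distance between bearing_center and housing_center below 0.007 m and z of bearing_center in the frame of housing_center between 0.009 and 0.017 m and angle between bearing_center's own z axis and vertical below 0.1 rad and contact force between the fingers and bearing below 0.05 N), for 0.2 s.
4. the driver stands on the bearing, released (horizontal distance between sleeve_center and plate_top below 0.01 m and z of sleeve_center in the frame of plate_top between 0.0135 and 0.0215 m and angle between each of sleeve_center, housing_center's own z axis and vertical below 0.08 rad and horizontal distance between housing_center and sleeve_center below 0.01 m and z of housing_center in the frame of sleeve_center between 0.0265 and 0.0345 m and horizontal distance between bearing_center and housing_center below 0.007 m and z of bearing_center in the frame of housing_center between 0.009 and 0.017 m and angle between each of bearing_center, driver_center's own z axis and vertical below 0.1 rad and horizontal distance between driver_center and bearing_center below 0.01 m and z of driver_center in the frame of bearing_center between 0.033 and 0.041 m and contact force between the fingers and driver below 0.05 N), for 0.2 s.
At the end, for the whole second after the job is handed in: Sleeve on the plate within 10 mm of its centre, housing on the sleeve within 10 mm of its axis, small bearing on the floor of the housing's cup, driver on the bearing within 10 mm of its axis; heights within 4 mm, upright within 0.08 rad (bearing, driver 0.1); all released and at rest (all of step 4 and linear speed of each of sleeve, housing, bearing, driver below 0.01 m/s and contact force between the fingers and sleeve below 0.05 N and contact force between the fingers and housing below 0.05 N and contact force between the fingers and bearing below 0.05 N); the robot touches nothing.
It fails at once if the larger spare bearing is moved by more than 20 mm (distance of spare_center from where it was at the start of the episode above 0.02 m).
It also fails if it takes over 122 s, if anything falls off the work surface, if the arm or the gripper's body presses on something with over 40 N, if the wrist force passes 120 N, or if a joint passes its speed limit or range.

## Working session

There is one attempt and no reset: what is moved stays moved. The work goes in short steps, Python scripts to look and compute and a tool call to move; the robot and the scene stay as the last step left them, time stands still between calls to the robot, and variables do not carry over. Pictures are saved under pics/ and viewed, about 12 in all and at most 16, crops included, and the job is handed in when it is done.

Besides the shell and the picture viewer there is one more tool, called after ">>>" as name(argument=value, ...), one argument or row to a line, values as JSON. send_rows: Moves the arm, as the interface text tells. Its arguments: {"type":"object","properties":{"targets":{"type":"array","items":{"type":"array","items":{"type":"number"}}},"grip_force":{"type":"number"}},"required":["targets"]}

```bash
mkdir -p pics
cat > h.py <<'E'
from cell import *
import numpy as np, cv2
def snap(n,f):
    i=camera(n); cv2.imwrite('pics/'+f,i[:,:,::-1]); return i
def ray(n,u,v,z,ci=None):
    c=ci or camera_info(n); T=np.array(c['world_to_cam']); R=T[:3,:3];t=T[:3,3]
    o=-R.T@t; d=R.T@np.array([(u-c['cx'])/c['fx'],(v-c['cy'])/c['fy'],1])
    return o+d*(z-o[2])/d[2]
def proj(n,p,ci=None):
    c=ci or camera_info(n); T=np.array(c['world_to_cam']); q=T[:3,:3]@np.array(p,float)+T[:3,3]
    return [c['fx']*q[0]/q[2]+c['cx'],c['fy']*q[1]/q[2]+c['cy']]
E
python3 - <<'E'
from h import *
snap('top','top0.png');snap('scene','scene0.png')
for n in('top','scene'):
    c=camera_info(n);print(n,c['fx'],c['cx'],c['cy']);print(np.round(c['world_to_cam'],3))
s=read_state();print({k:np.round(v,3) for k,v in s.items()})
E
```

```text
top 546.5155335212129 278.2735089018794 205.04257668580192
[[-7.80000e-02 -9.97000e-01  1.00000e-03  3.13340e+01]
 [-9.73000e-01  7.60000e-02 -2.16000e-01  5.32051e+02]
 [ 2.16000e-01 -1.70000e-02 -9.76000e-01  8.73335e+02]
 [ 0.00000e+00  0.00000e+00  0.00000e+00  1.00000e+00]]
scene 508.24711704717726 275.2240623782883 198.59454408451288
[[ 5.230000e-01  8.520000e-01 -1.100000e-02 -2.857380e+02]
 [ 5.120000e-01 -3.250000e-01 -7.950000e-01 -2.356400e+02]
 [-6.810000e-01  4.100000e-01 -6.070000e-01  1.441583e+03]
 [ 0.000000e+00  0.000000e+00  0.000000e+00  1.000000e+00]]
{'clock': np.float64(0.1), 'joint_positions': array([ 1.585,  0.502, -0.427,  1.551,  0.221,  1.138, -0.21 ]), 'dq': array([ 0.001,  0.   , -0.001, -0.003,  0.   ,  0.   ,  0.   ]), 'effort': array([-1.1000e-02, -5.6788e+01, -5.8380e+00, -2.7992e+01, -6.9000e-02,
        2.4000e-02,  0.0000e+00]), 'tool_pos': array([ 159.851, -629.367,  225.764]), 'orientation': array([-1.618,  1.569,  1.773]), 'force': array([ 0.065, -1.022, -0.243]), 'ft_torque': array([-0.024, -0.084,  0.023]), 'gripper_width': np.float64(92.016)}
```

View pics/top0.png

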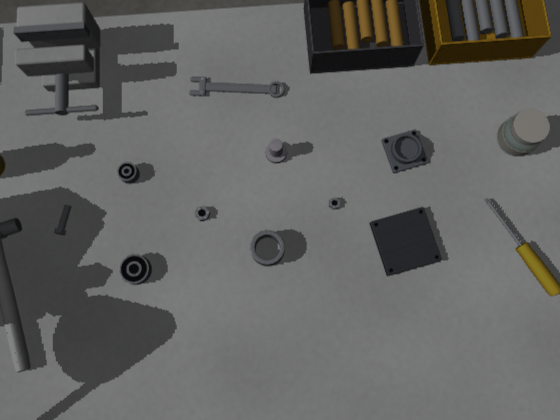

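View pics/scene0.png

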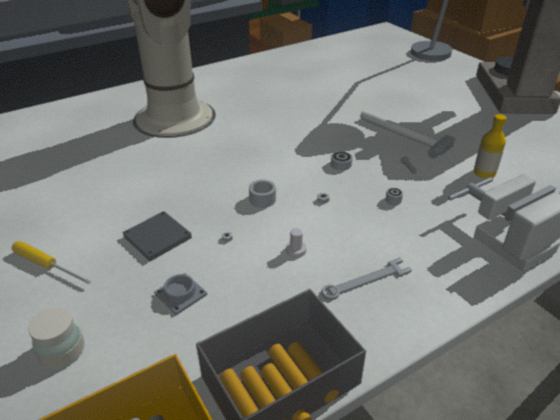

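The top view shows the plate (405,241), sleeve (267,248), driver (276,150), housing (405,150), small bearing (128,172) and spare (135,268). I'll enlarge it to read finer positions.

Run:
```python
from h import *
i=cv2.imread('pics/top0.png')
def c(u,v,h=50):
    p=cv2.resize(i[v-h:v+h,u-h:u+h],(390,290*0+390),interpolation=cv2.INTER_CUBIC); 
    p=cv2.convertScaleAbs(p,alpha=1.8)
    for k in range(0,100,10):
        a=int(k*3.9);cv2.line(p,(a,0),(a,6),(0,255,255),1);cv2.line(p,(0,a),(6,a),(0,255,255),1)
    return p
def s(p):return cv2.resize(p,(290,290),interpolation=cv2.INTER_AREA)
L=[(405,241),(267,248),(405,150),(128,172),(276,150),(135,268)]
P=[c(*l) for l in L]
P=[cv2.resize(p,(266,266),interpolation=cv2.INTER_AREA) for p in P]
cv2.imwrite('pics/crop0.png',np.vstack([np.hstack(P[:3]),np.hstack(P[3:])]))
for n,(u,v),z in zip('plate sleeve housing bearing driver spare'.split(),L,[15,35,26,24,50,24]): print(n,np.round(ray('top',u,v,z)))
```

```text
plate [ 460. -228.   15.]
sleeve [464.  15.  35.]
housing [ 624. -247.   26.]
bearing [622. 253.  24.]
driver [634. -14.  50.]
spare [449. 244.  24.]
```

View pics/crop0.png

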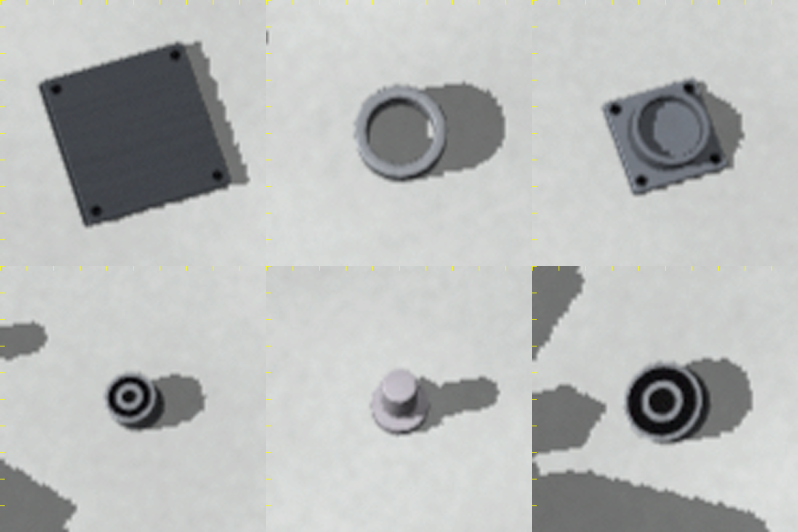

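Run:
```python
from h import *
from scipy.spatial.transform import Rotation as Ro
for n,u,v,z in [('plate',406.1,240.8,15),('sleeve',267.75,246.9,35),('housing cup',407.3,147.7,26),('h dots',405.1,150.4,8),('bearing',126.3,171.2,24),('driver',276.4,143.6,50),('foot',276.4,152.3,12),('spare',133.7,268.3,24)]: print(n,np.round(ray('top',u,v,z),1))
s=read_state();print(np.round(Ro.from_euler('xyz',s['orientation']).as_matrix(),3),s['tool_pos'])
a=ray('top',355+175/2.66,191+55/2.66,15)-ray('top',355+56/2.66,191+89/2.66,15);print('plate yaw',np.degrees(np.arctan2(a[1],a[0])))
a=ray('top',355+157/2.66,100+88/2.66,8)-ray('top',355+84/2.66,100+109/2.66,8);print('h yaw',np.degrees(np.arctan2(a[1],a[0])))
c=camera_info('wrist');R=Ro.from_euler('xyz',s['orientation']).as_matrix();T=np.array(c['world_to_cam']);o=-T[:3,:3].T@T[:3,3];print('cam in tool',R.T@(o-s['tool_pos']),'\n',np.round(T[:3,:3]@R,2),c['fx'],c['cx'],c['cy'])
```

```text
plate [ 460.7 -230.2   15. ]
sleeve [465.9  13.2  35. ]
housing cup [ 627.7 -251.5   26. ]
h dots [ 628.5 -251.7    8. ]
bearing [623.6 256.1  24. ]
driver [645.6 -15.6  50. ]
foot [641.9 -15.2  12. ]
spare [448.4 246.5  24. ]
[[-0.     0.246 -0.969]
 [ 0.002 -0.969 -0.246]
 [-1.    -0.002 -0.   ]] [ 159.85053197 -629.36717027  225.76443742]
plate yaw -78.43912739414277
h yaw -77.82710600021154
cam in tool [-1.57905026e+02 -1.32097657e-01 -6.77448025e+01] 
 [[-0.    1.   -0.  ]
 [-0.26  0.    0.97]
 [ 0.97  0.    0.26]] 340.87055639012095 282.7951846841159 209.5870388489947
```

>>> send_rows(
  targets=[
    [0.016, 0.02, 0, 0, 0, 0, 0.0918],
    [0.032, 0.04, 0, 0, 0, 0, 0.0918],
    [0.032, 0.04, 0, 0, 0, 0, 0.0918],
    [0.032, 0.04, 0, 0, 0, 0, 0.0918],
    [0.032, 0.04, 0, 0, 0, 0, 0.0918],
    [0.032, 0.04, 0, 0, 0, 0, 0.0918],
    [0.032, 0.04, 0, 0, 0, 0, 0.0918],
    [0.032, 0.04, 0, 0, 0, 0, 0.0918],
    [0.032, 0.04, 0, 0, 0, 0, 0.0918],
    [0.032, 0.04, 0, 0, 0, 0, 0.0918],
    [0.016, 0.02, 0, 0, 0, 0, 0.0918],
    [0, 0.04, 0, 0, 0, 0, 0.0918],
    [-0.004, 0.05, 0, 0, 0, 0, 0.0918],
    [-0.004, 0.05, 0, 0, 0, 0, 0.0918],
    [-0.004, 0.05, 0, 0, 0, 0, 0.0918],
    [-0.002, 0.04, 0, 0, 0, 0, 0.0918],
    [0, 0.013, 0, 0, 0, 0, 0.0918],
    [0, 0, 0, 0, 0, 0, 0.0918],
    [0, 0, 0, 0, 0, 0, 0.0918],
  ],
)

```text
clock: 2.48
tool_pos: [466.2, 11.2, 226.5]
orientation: [0.578, 1.57, -2.317]
force: [0.2, -0.2, -0.3]
gripper_width: 91.9
```

Run:
```python
from h import *
s=read_state();print(s['clock'],s['tool_pos'],s['orientation'],s['joint_positions'])
ci=camera_info('wrist');snap('wrist','w1.png')
print(proj('wrist',[465.9,13.2,35],ci),proj('wrist',s['tool_pos'],ci))
import pickle;pickle.dump(ci,open('w1.pkl','wb'))
```

```text
2.475 [466.18225299  11.20952756 226.48142638] [ 0.57791747  1.57009809 -2.31721675] [ 0.63741638  0.213458   -0.80266111  1.98540893  0.18088136  1.01465831
 -1.57443776]
[np.float64(280.54171014077366), np.float64(186.38675985875042)] [np.float64(282.656022568108), np.float64(259.9594444192076)]
```

View pics/w1.png

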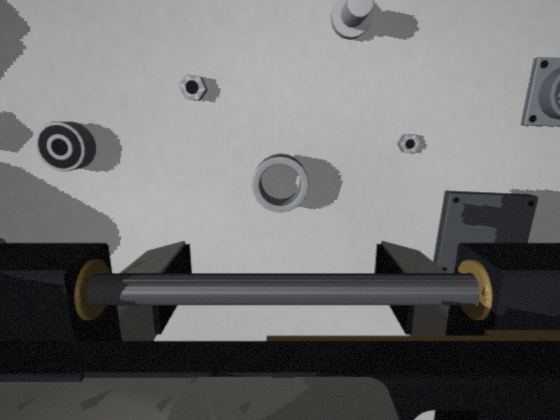

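Run:
```python
from h import *
import pickle
ci=pickle.load(open('w1.pkl','rb'))
print(ray('',280,183,35,ci),'dots w',ray('',456,200,15,ci),ray('',530,203,15,ci),'top',[np.round(ray('top',355+a/2.66,191+b/2.66,15),1) for a,b in((56,89),(175,55))])
```

```text
[469.22984502  14.61504639  35.        ] dots w [ 494.96358729 -180.8172549    15.        ] [ 511.9554105  -262.25892503   15.        ] top [array([ 493.8, -180.9,   15. ]), array([ 510.6, -263. ,   15. ])]
```

The wrist view shows the sleeve rim centred near (280,183), which agrees with the top camera to about 3 mm. Descending and gripping.

>>> send_rows(
  targets=[
    [0.0015, 0.0025, -0.03, 0, 0, 0, 0.0918],
    [0, 0, -0.05, 0, 0, 0, 0.0918],
    [0, 0, -0.05, 0, 0, 0, 0.0918],
    [0, 0, -0.04, 0, 0, 0, 0.0918],
    [0, 0, -0.025, 0, 0, 0, 0.0918],
    [0, 0, -0.015, 0, 0, 0, 0.0918],
    [0, 0, -0.008, 0, 0, 0, 0.0918],
    [0, 0, 0, 0, 0, 0, 0.0918],
    [0, 0, 0, 0, 0, 0, 0.045],
    [0, 0, 0, 0, 0, 0, 0.045],
    [0, 0, 0, 0, 0, 0, 0.045],
    [0, 0, 0, 0, 0, 0, 0.045],
    [0, 0, 0, 0, 0, 0, 0.045],
    [0, 0, 0, 0, 0, 0, 0.045],
    [0, 0, 0, 0, 0, 0, 0.045],
    [0, 0, 0, 0, 0, 0, 0.045],
  ],
  grip_force=30,
)

```text
clock: 4.53
tool_pos: [467.8, 15.3, 9.0]
orientation: [1.89, 1.57, -1.003]
force: [-0.9, -1.3, 5.1]
gripper_width: 58.1
```

>>> send_rows(
  targets=[
    [0, 0, 0.01, 0, 0, 0, 0.045],
    [0, 0, 0.025, 0, 0, 0, 0.045],
    [0, 0, 0.035, 0, 0, 0, 0.045],
    [0, 0, 0.01, 0, 0, 0, 0.045],
    [0, 0, 0, 0, 0, 0, 0.045],
    [0, 0, 0, 0, 0, 0, 0.045],
  ],
)

```text
clock: 5.28
tool_pos: [466.5, 15.3, 87.6]
orientation: [-0.24, 1.569, -3.133]
force: [-0.3, 0.6, -4.5]
gripper_width: 58.4
```

Run:
```python
from h import *
s=read_state();print(s['clock'],s['tool_pos'],s['orientation'],s['force'],s['gripper_width'])
ci=camera_info('wrist');snap('wrist','w2.png')
a=proj('wrist',s['tool_pos']+np.array([0,0,26.]),ci);print(a)
```

```text
5.275 [466.52623649  15.27358395  87.64210308] [-0.23983048  1.56878305 -3.13282637] [-0.29459518  0.62177541 -4.53427133] 58.37756946491228
[np.float64(282.622140486512), np.float64(284.448972000018)]
```

View pics/w2.png

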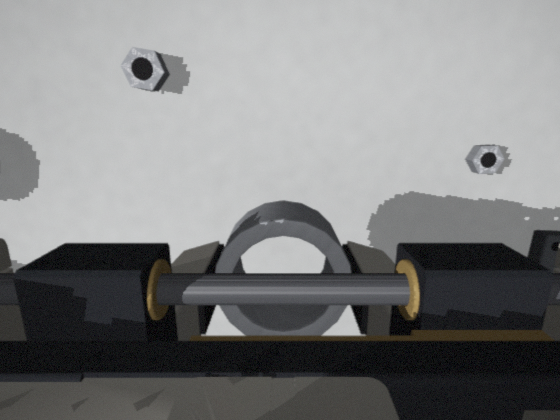

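>>> send_rows(
  targets=[
    [0, -0.02, 0, 0, 0, 0, 0.045],
    [-0.001, -0.04, 0, 0, 0, 0, 0.045],
    [-0.001, -0.05, 0, 0, 0, 0, 0.045],
    [-0.001, -0.05, 0, 0, 0, 0, 0.045],
    [-0.001, -0.045, 0, 0, 0, 0, 0.045],
    [-0.001, -0.03, 0, 0, 0, 0, 0.045],
    [-0.001, -0.01, -0.015, 0, 0, 0, 0.045],
    [0, 0, -0.02, 0, 0, 0, 0.045],
    [0, 0, -0.01, 0, 0, 0, 0.045],
    [0, 0, 0, 0, 0, 0, 0.045],
    [0, 0, 0, 0, 0, 0, 0.045],
  ],
)

```text
clock: 6.7
tool_pos: [462.2, -228.5, 43.9]
orientation: [-2.945, 1.57, 0.447]
force: [0.4, -1.4, -3.8]
gripper_width: 58.2
```

Run:
```python
from h import *
s=read_state();print(s['clock'],s['tool_pos'],s['orientation'],s['force'],s['gripper_width'])
ci=camera_info('wrist');snap('wrist','w3.png');snap('top','t3.png')
for p in [(493.8,-180.9,15),(510.6,-263,15)]: print(proj('',p,ci))
print([proj('',s['tool_pos']+np.array(d),ci) for d in ((0,0,26),(30,0,26))])
a=cv2.imread('pics/w3.png');b=cv2.convertScaleAbs(cv2.resize(cv2.imread('pics/t3.png')[190:290,340:480],(560,400),interpolation=cv2.INTER_CUBIC),alpha=1.8)
cv2.imwrite('pics/c3.png',cv2.resize(np.hstack([a[:400],b]),(800,286)))
```

```text
6.7 [ 462.18966605 -228.47878744   43.91507442] [-2.94503616  1.5702585   0.44716048] [ 0.3677353  -1.36972638 -3.80069128] 58.223939677820404
[np.float64(212.95618112080797), np.float64(167.1336234084775)]
[np.float64(364.98180619863746), np.float64(174.6417530127469)]
[[np.float64(282.6688607925183), np.float64(284.3382488874805)], [np.float64(301.1834307451961), np.float64(218.67261276245318)]]
```

View pics/c3.png

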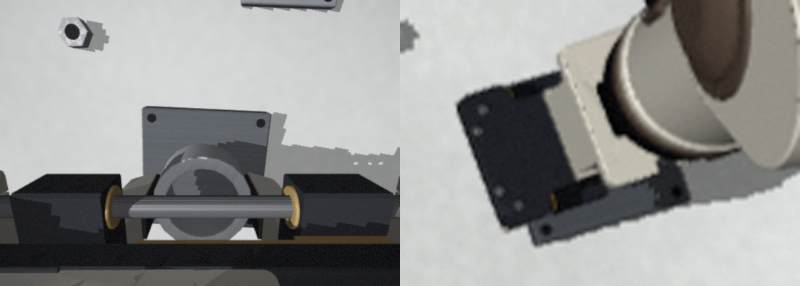

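>>> send_rows(
  targets=[
    [-0.001, -0.0015, -0.01, 0, 0, 0, 0.045],
    [0, 0, -0.006, 0, 0, 0, 0.045],
    [0, 0, -0.002, 0, 0, 0, 0.045],
    [0, 0, -0.001, 0, 0, 0, 0.045],
    [0, 0, 0, 0, 0, 0, 0.045],
  ],
)

```text
clock: 7.42
tool_pos: [460.7, -230.9, 24.7]
orientation: [-3.072, 1.571, 0.318]
force: [0.4, -0.5, -4.6]
gripper_width: 58.1
```

Not in contact yet; lower another millimetre, then release and rise.

>>> send_rows(
  targets=[
    [0, 0, -0.001, 0, 0, 0, 0.045],
    [0, 0, 0, 0, 0, 0, 0.045],
    [0, 0, 0, 0, 0, 0, 0.07],
    [0, 0, 0, 0, 0, 0, 0.0918],
    [0, 0, 0, 0, 0, 0, 0.0918],
    [0, 0, 0, 0, 0, 0, 0.0918],
    [0, 0, 0, 0, 0, 0, 0.0918],
    [0, 0, 0.02, 0, 0, 0, 0.0918],
    [0, 0, 0.04, 0, 0, 0, 0.0918],
    [0, 0, 0.05, 0, 0, 0, 0.0918],
    [0.02, 0, 0.05, 0, 0, 0, 0.0918],
    [0.045, -0.006, 0.03, 0, 0, 0, 0.0918],
    [0.045, -0.007, 0.011, 0, 0, 0, 0.0918],
    [0.04, -0.006, 0, 0, 0, 0, 0.0918],
    [0.017, -0.002, 0, 0, 0, -0.03, 0.0918],
    [0, 0, 0, 0, 0, 0, 0.0918],
    [0, 0, 0, 0, 0, 0, 0.0918],
  ],
)

```text
clock: 9.55
tool_pos: [626.8, -251.8, 225.4]
orientation: [-0.082, 1.571, -3.004]
force: [0.4, 0.4, -0.0]
gripper_width: 91.7
```

Run:
```python
from h import *
import pickle
s=read_state();print(s['clock'],s['tool_pos'],s['orientation'],s['force'],s['gripper_width'])
ci=camera_info('wrist');pickle.dump(ci,open('w4.pkl','wb'));snap('wrist','w4.png');snap('top','t4.png')
print(proj('',(628,-251.6,26),ci),proj('',(628,-251.6,8),ci))
a=cv2.imread('pics/w4.png');b=cv2.convertScaleAbs(cv2.resize(cv2.imread('pics/t4.png')[190:290,350:450],(420,420),interpolation=cv2.INTER_CUBIC),alpha=1.8)
cv2.imwrite('pics/c4.png',np.hstack([a[:,100:480],b]))
```

```text
9.55 [ 626.84590349 -251.75691163  225.36038852] [-0.08178228  1.57054402 -3.0037756 ] [ 0.38678455  0.35659481 -0.02759952] 91.7398187267093
[np.float64(282.58635192906047), np.float64(184.1479379973805)] [np.float64(282.5788966424844), np.float64(181.17834079736778)]
```

View pics/c4.png

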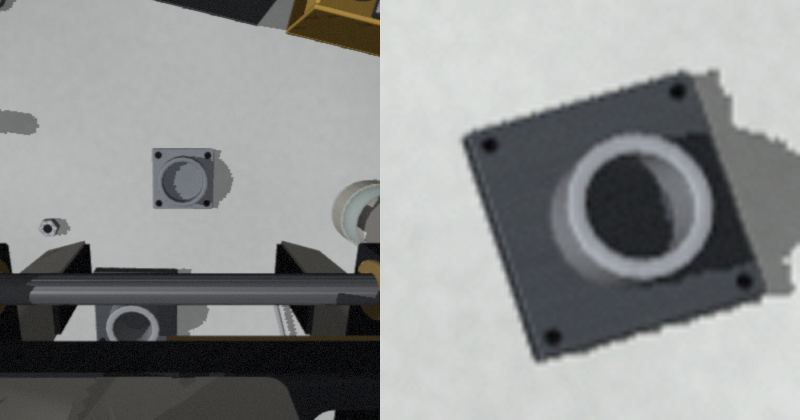

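Run:
```python
from h import *
import pickle
ci=pickle.load(open('w4.pkl','rb'))
print('sleeve',ray('top',411.9,238.8,50),'plate',ray('top',406.2,241,15),'housing',ray('',284,180,26,ci),ray('',283,179,8,ci))
```

```text
sleeve [ 458.57816446 -231.8040706    50.        ] plate [ 460.30279516 -230.36193017   15.        ] housing [ 632.6783776 -252.0872591   26.       ] [ 630.49525263 -251.52109195    8.        ]
```

>>> send_rows(
  targets=[
    [0.003, 0, -0.03, 0, 0, 0, 0.0918],
    [0, 0, -0.05, 0, 0, 0, 0.0918],
    [0, 0, -0.05, 0, 0, 0, 0.0918],
    [0, 0, -0.04, 0, 0, 0, 0.0918],
    [0, 0, -0.025, 0, 0, 0, 0.0918],
    [0, 0, -0.015, 0, 0, 0, 0.0918],
    [0, 0, -0.004, 0, 0, 0, 0.0918],
    [0, 0, 0, 0, 0, 0, 0.075],
    [0, 0, 0, 0, 0, 0, 0.075],
  ],
)

```text
clock: 10.78
tool_pos: [631.7, -252.3, 12.2]
orientation: [2.541, 1.568, -0.382]
force: [0.0, 0.4, 0.5]
gripper_width: 77.2
```

>>> send_rows(
  targets=[
    [0, 0, 0, 0, 0, 0, 0.04],
    [0, 0, 0, 0, 0, 0, 0.04],
    [0, 0, 0, 0, 0, 0, 0.04],
    [0, 0, 0, 0, 0, 0, 0.04],
    [0, 0, 0, 0, 0, 0, 0.04],
    [0, 0, 0, 0, 0, 0, 0.04],
    [0, 0, 0.01, 0, 0, 0, 0.04],
    [0, 0, 0.03, 0, 0, 0, 0.04],
    [0, 0, 0.04, 0, 0, 0, 0.04],
    [0, 0, 0.02, 0, 0, 0, 0.04],
    [0, 0, 0, 0, 0, 0, 0.04],
    [0, 0, 0, 0, 0, 0, 0.04],
  ],
  grip_force=35,
)

```text
clock: 12.28
tool_pos: [629.3, -252.0, 109.1]
orientation: [-0.399, 1.568, 2.962]
force: [-0.5, -0.1, -3.7]
gripper_width: 53.5
```

Run:
```python
from h import *
s=read_state();print(s['clock'],s['tool_pos'],s['orientation'],s['force'],s['gripper_width'])
ci=camera_info('wrist');snap('wrist','w5.png');snap('scene','s5.png')
x,y=map(int,proj('scene',s['tool_pos']))
b=cv2.resize(cv2.imread('pics/s5.png')[y-70:y+70,x-70:x+70],(420,420),interpolation=cv2.INTER_CUBIC)
cv2.imwrite('pics/c5.png',np.hstack([cv2.imread('pics/w5.png')[:,100:480],b]))
t=s['tool_pos'];f=np.array([.975,.22,0])
for z,r in((-12+26,27),(-4,34)): print([np.round(proj('',t+np.array([0,0,z])+f*k,ci)) for k in(0,r)])
```

```text
12.275 [ 629.31941283 -252.02457009  109.06741265] [-0.39866775  1.56832436  2.96157278] [-0.50717271 -0.10147295 -3.70659139] 53.484626102516984
[array([283., 272.]), array([282., 216.])]
[array([283., 257.]), array([282., 192.])]
```

View pics/c5.png

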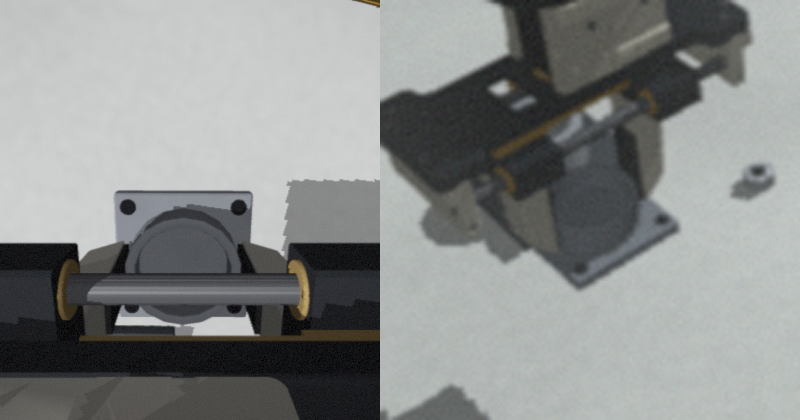

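>>> send_rows(
  targets=[
    [-0.02, 0.003, 0, 0, 0, 0, 0.04],
    [-0.04, 0.005, 0, 0, 0, 0, 0.04],
    [-0.05, 0.006, 0, 0, 0, 0, 0.04],
    [-0.04, 0.005, 0, 0, 0, 0, 0.04],
    [-0.02, 0.002, -0.01, 0, 0, 0, 0.04],
    [0, 0, -0.015, 0, 0, 0, 0.04],
    [0, 0, -0.01, 0, 0, 0, 0.04],
    [0, 0, 0, 0, 0, 0, 0.04],
    [0, 0, 0, 0, 0, 0, 0.04],
  ],
)

```text
clock: 13.5
tool_pos: [461.6, -230.6, 75.7]
orientation: [-2.726, 1.57, 0.635]
force: [0.4, -0.2, -2.2]
gripper_width: 53.3
```

Run:
```python
from h import *
P=[]
for k in range(3):
    s=read_state();P.append(s['tool_pos']);i=snap('wrist','w6.png')
print(s['clock'],np.round(P,1),s['force'],s['gripper_width'])
ci=camera_info('wrist');t=np.mean(P,0)
for p in [(493.8,-180.9,15),(510.6,-263,15)]: print(np.round(proj('',p,ci)))
f=np.array([.975,.22,0])
print([np.round(proj('',np.array(p)+f*k,ci)) for p,k in(((459.8,-231.2,50),0),((459.8,-231.2,50),30),(t-[0,0,12],34))])
```

```text
13.6 [[ 461.6 -230.6   75.7]
 [ 461.6 -230.7   75.9]
 [ 461.4 -230.9   76. ]] [ 0.22845554  0.90972898 -2.36503581] 53.7133271176843
[217. 160.]
[348. 162.]
[array([282., 244.]), array([282., 193.]), array([282., 188.])]
```

View pics/w6.png

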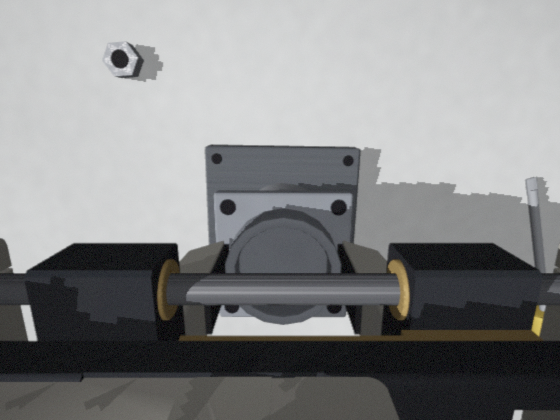

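Run:
```python
from h import *
ci=camera_info('wrist');f=np.array([.975,.22,0])
for z in (15,50): print(np.round(proj('',np.array([459.8,-231.2,z])+f*30,ci),1))
cv2.imwrite('pics/c6.png',cv2.convertScaleAbs(cv2.resize(cv2.imread('pics/w6.png')[140:220,200:370],(800,376),interpolation=cv2.INTER_CUBIC),alpha=1.8))
```

```text
[282.3 181.9]
[282.3 193.1]
```

View pics/c6.png

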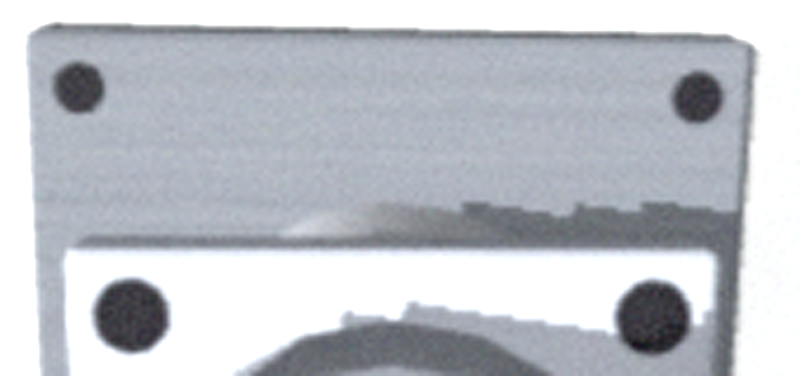

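>>> send_rows(
  targets=[
    [-0.002, -0.0005, -0.006, 0, 0, 0, 0.04],
    [0, 0, -0.004, 0, 0, 0, 0.04],
    [0, 0, -0.002, 0, 0, 0, 0.04],
    [0, 0, 0, 0, 0, 0, 0.04],
  ],
)

```text
clock: 14.15
tool_pos: [458.5, -231.4, 63.5]
orientation: [-1.017, 1.57, 2.343]
force: [0.4, -0.3, -1.8]
gripper_width: 53.4
```

>>> send_rows(
  targets=[
    [0, 0, -0.001, 0, 0, 0, 0.04],
    [0, 0, 0, 0, 0, 0, 0.04],
  ],
)

```text
clock: 14.4
tool_pos: [458.6, -231.5, 62.8]
orientation: [2.355, 1.571, -0.568]
force: [0.5, 0.3, -2.3]
gripper_width: 53.3
```

>>> send_rows(
  targets=[
    [0, 0, -0.001, 0, 0, 0, 0.04],
    [0, 0, 0, 0, 0, 0, 0.04],
  ],
)

```text
clock: 14.65
tool_pos: [458.5, -231.5, 61.7]
orientation: [-0.313, 1.571, 3.047]
force: [-0.1, 0.6, -2.9]
gripper_width: 53.4
```

>>> send_rows(
  targets=[
    [0, 0, -0.001, 0, 0, 0, 0.04],
    [0, 0, 0, 0, 0, 0, 0.04],
  ],
)

```text
clock: 14.9
tool_pos: [458.7, -231.5, 61.0]
orientation: [1.682, 1.57, -1.241]
force: [-1.0, 0.4, 2.2]
gripper_width: 53.5
```

>>> send_rows(
  targets=[
    [0, 0, -0.0005, 0, 0, 0, 0.04],
    [0, 0, 0, 0, 0, 0, 0.04],
  ],
)

```text
clock: 15.15
tool_pos: [458.7, -231.6, 61.0]
orientation: [1.351, 1.57, -1.572]
force: [-2.5, 1.1, 7.5]
gripper_width: 53.4
```

>>> send_rows(
  targets=[
    [0, 0, 0, 0, 0, 0, 0.06],
    [0, 0, 0, 0, 0, 0, 0.08],
    [0, 0, 0, 0, 0, 0, 0.08],
    [0, 0, 0, 0, 0, 0, 0.08],
    [0, 0, 0.015, 0, 0, 0, 0.08],
    [0, 0, 0.03, 0, 0, 0, 0.08],
    [0, 0, 0.04, 0, 0, 0, 0.08],
    [0, 0.01, 0.045, 0, 0, 0, 0.08],
    [0.01, 0.035, 0.035, 0, 0, 0, 0.08],
    [0.015, 0.05, 0, 0, 0, 0, 0.08],
    [0.015, 0.05, 0, 0, 0, 0, 0.08],
    [0.015, 0.05, 0, 0, 0, 0, 0.08],
    [0.02, 0.05, 0, 0, 0, 0, 0.08],
    [0.02, 0.05, 0, 0, 0, 0, 0.08],
    [0.02, 0.05, 0, 0, 0, 0, 0.08],
    [0.02, 0.05, 0, 0, 0, 0, 0.08],
    [0.02, 0.05, 0, 0, 0, 0, 0.08],
    [0.01, 0.035, 0, 0, 0, 0, 0.08],
    [0, 0.005, 0, 0, 0, 0, 0.08],
    [0, 0, 0, 0, 0, 0, 0.08],
  ],
)

```text
clock: 17.65
tool_pos: [623.3, 253.4, 225.6]
orientation: [1.138, 1.57, -1.784]
force: [-0.7, 0.4, 0.2]
gripper_width: 79.8
```

Run:
```python
from h import *
import pickle
s=read_state();print(s['clock'],s['tool_pos'],s['orientation'],s['joint_positions'],s['gripper_width'])
ci=camera_info('wrist');pickle.dump(ci,open('w7.pkl','wb'));snap('wrist','w7.png');snap('top','t7.png')
print(proj('',(623.6,256.1,24),ci))
a=cv2.imread('pics/w7.png');b=cv2.convertScaleAbs(cv2.resize(cv2.imread('pics/t7.png')[190:290,350:450],(420,420),interpolation=cv2.INTER_CUBIC),alpha=1.8)
cv2.imwrite('pics/c7.png',np.hstack([a[:,100:480],b]))
```

```text
17.65 [623.26458505 253.37326    225.64826215] [ 1.1380186   1.57041383 -1.78404871] [ 0.09647935  0.63476846 -0.79795584  1.47906195  0.46831028  1.22578346
 -2.11457175] 79.78197182085485
[np.float64(279.96045469985864), np.float64(184.036359438506)]
```

View pics/c7.png

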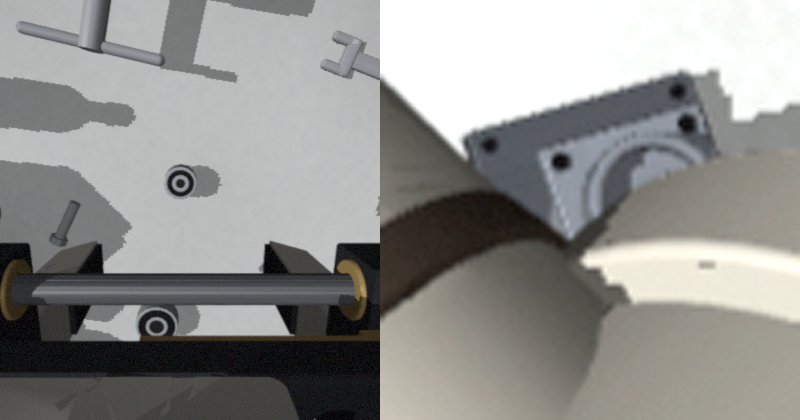

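>>> send_rows(
  targets=[
    [0.001, 0.0025, -0.03, 0, 0, 0, 0.075],
    [0, 0, -0.05, 0, 0, 0, 0.075],
    [0, 0, -0.05, 0, 0, 0, 0.075],
    [0, 0, -0.04, 0, 0, 0, 0.075],
    [0, 0, -0.025, 0, 0, 0, 0.075],
    [0, 0, -0.013, 0, 0, 0, 0.075],
    [0, 0, -0.003, 0, 0, 0, 0.075],
    [0, 0, 0, 0, 0, 0, 0.075],
    [0, 0, 0, 0, 0, 0, 0.075],
  ],
)

```text
clock: 18.88
tool_pos: [625.6, 256.6, 15.7]
orientation: [-2.994, 1.568, 0.366]
force: [-0.1, -0.0, 0.1]
gripper_width: 74.8
```

>>> send_rows(
  targets=[
    [0, 0, -0.001, 0, 0, 0, 0.025],
    [0, 0, 0, 0, 0, 0, 0.025],
    [0, 0, 0, 0, 0, 0, 0.025],
    [0, 0, 0, 0, 0, 0, 0.025],
    [0, 0, 0, 0, 0, 0, 0.025],
    [0, 0, 0, 0, 0, 0, 0.025],
    [0, 0, 0, 0, 0, 0, 0.025],
    [0, 0, 0, 0, 0, 0, 0.025],
    [0, 0, 0, 0, 0, 0, 0.025],
    [0, 0, 0.01, 0, 0, 0, 0.025],
    [0, 0, 0.03, 0, 0, 0, 0.025],
    [0, 0, 0.05, 0, 0, 0, 0.025],
    [0, 0, 0.04, 0, 0, 0, 0.025],
    [0, 0, 0.02, 0, 0, 0, 0.025],
    [0, 0, 0, 0, 0, 0, 0.025],
  ],
  grip_force=25,
)

```text
clock: 20.75
tool_pos: [625.4, 256.3, 164.6]
orientation: [-3.12, 1.568, 0.24]
force: [-1.0, 0.3, -2.1]
gripper_width: 34.9
```

>>> send_rows(
  targets=[
    [-0.006, -0.018, 0, 0, 0, 0, 0.025],
    [-0.01, -0.03, 0, 0, 0, 0, 0.025],
    [-0.016, -0.049, 0, 0, 0, 0, 0.025],
    [-0.016, -0.049, 0, 0, 0, 0, 0.025],
    [-0.016, -0.049, 0, 0, 0, 0, 0.025],
    [-0.016, -0.049, 0, 0, 0, 0, 0.025],
    [-0.016, -0.049, 0, 0, 0, 0, 0.025],
    [-0.016, -0.049, 0, 0, 0, 0, 0.025],
    [-0.016, -0.049, 0, 0, 0, 0, 0.025],
    [-0.016, -0.049, 0, 0, 0, 0, 0.025],
    [-0.012, -0.027, 0, 0, 0, 0, 0.025],
    [-0.01, -0.02, 0, 0, 0, 0, 0.025],
    [0, 0, 0, 0, 0, 0, 0.025],
    [0, 0, -0.015, 0, 0, 0, 0.025],
    [0, 0, -0.015, 0, 0, 0, 0.025],
    [0, 0, 0, 0, 0, 0, 0.025],
    [0, 0, 0, 0, 0, 0, 0.025],
  ],
)

```text
clock: 22.88
tool_pos: [458.9, -230.2, 133.0]
orientation: [-1.552, 1.57, 1.809]
force: [-0.3, 0.2, -0.7]
gripper_width: 35.0
```

Run:
```python
from h import *
import pickle
P=[]
for k in range(3):
    s=read_state();P.append(s['tool_pos']);i=snap('wrist','w8.png')
print(s['clock'],np.round(P,1),s['force'],s['gripper_width'])
ci=camera_info('wrist');t=np.mean(P,0);pickle.dump((ci,t),open('w8.pkl','wb'))
f=np.array([.975,.22,0])
for p in [(493.8,-180.9,15),(510.6,-263,15)]: print('dot',np.round(proj('',p,ci)))
for p,k in(((458.6,-231.5,58),34),((458.6,-231.5,76),27),((458.6,-231.5,76),22),(t+[0,0,10],0),(t+[0,0,10],18),(t-[0,0,14],18)):print(np.round(proj('',np.array(p)+f*k,ci)))
a=cv2.imread('pics/w8.png')[120:345,160:420]
cv2.imwrite('pics/c8.png',cv2.convertScaleAbs(cv2.resize(a,None,fx=2.6,fy=2.6,interpolation=cv2.INTER_CUBIC),alpha=1.8))
```

```text
22.975 [[ 458.9 -230.2  133. ]
 [ 459.1 -230.4  133.3]
 [ 459.1 -230.7  133.5]] [ 0.07962524  0.43672937 -1.90055802] 35.26563448977703
dot [231. 149.]
dot [335. 151.]
[283. 171.]
[283. 186.]
[283. 194.]
[282. 268.]
[282. 232.]
[282. 217.]
```

View pics/c8.png

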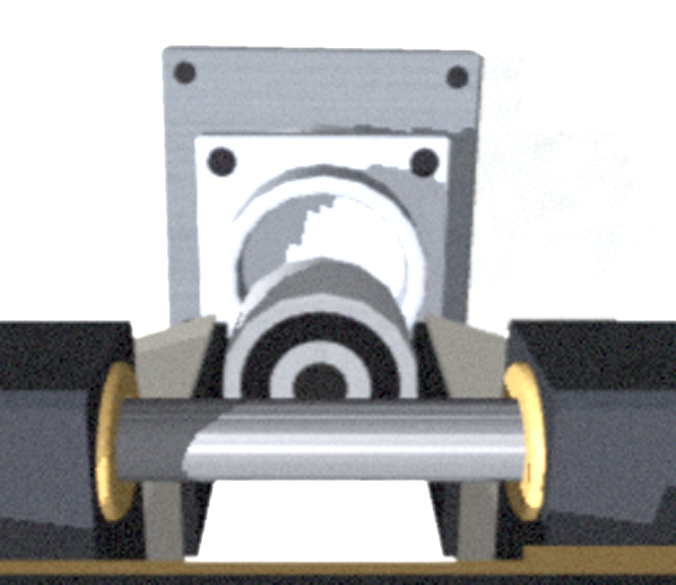

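>>> send_rows(
  targets=[
    [-0.001, -0.0017, -0.015, 0, 0, 0, 0.025],
    [0, 0, -0.015, 0, 0, 0, 0.025],
    [0, 0, -0.007, 0, 0, 0, 0.025],
    [0, 0, 0, 0, 0, 0, 0.025],
    [0, 0, 0, 0, 0, 0, 0.025],
  ],
)

```text
clock: 23.65
tool_pos: [457.9, -232.5, 96.4]
orientation: [3.135, 1.57, 0.213]
force: [-0.7, 1.3, -0.9]
gripper_width: 35.1
```

Run:
```python
from h import *
P=[]
for k in range(3):
    s=read_state();P.append(s['tool_pos']);i=snap('wrist','w9.png')
print(s['clock'],np.round(P,1),s['force'],s['gripper_width'])
ci=camera_info('wrist');t=np.mean(P,0);f=np.array([.975,.22,0])
for p,k in(((458.6,-231.5,58),34),((458.6,-231.5,76),27),((458.6,-231.5,76),22),(t+[0,0,10],18),(t-[0,0,14],18)):print(np.round(proj('',np.array(p)+f*k,ci),1))
a=cv2.imread('pics/w9.png')[120:345,160:420]
cv2.imwrite('pics/c9.png',cv2.resize(a,None,fx=2.6,fy=2.6,interpolation=cv2.INTER_CUBIC))
```

```text
23.75 [[ 457.9 -232.5   96.4]
 [ 458.  -232.7   96.5]
 [ 458.  -232.8   96.6]] [ 0.59910241 -0.65825921 -1.01031512] 35.029271672007724
[280.4 177.9]
[280.3 196.3]
[280.3 205.4]
[282.2 231.9]
[282.2 217.3]
```

View pics/c9.png

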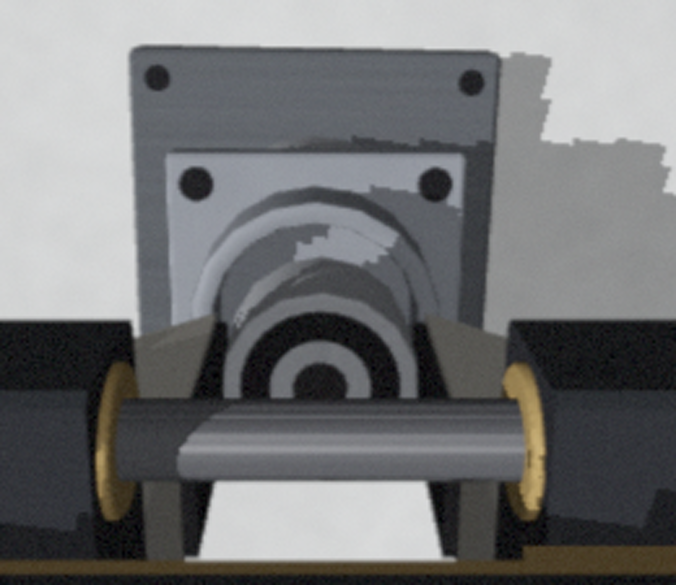

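>>> send_rows(
  targets=[
    [0.0005, 0.001, -0.005, 0, 0, 0, 0.025],
    [0, 0, -0.005, 0, 0, 0, 0.025],
    [0, 0, -0.003, 0, 0, 0, 0.025],
    [0, 0, 0, 0, 0, 0, 0.025],
  ],
)

```text
clock: 24.3
tool_pos: [457.8, -231.5, 82.8]
orientation: [-0.827, 1.57, 2.533]
force: [-0.7, 0.2, -1.1]
gripper_width: 35.0
```

>>> send_rows(
  targets=[
    [0, 0, -0.0015, 0, 0, 0, 0.025],
    [0, 0, -0.0015, 0, 0, 0, 0.025],
    [0, 0, 0, 0, 0, 0, 0.025],
  ],
)

```text
clock: 24.68
tool_pos: [458.0, -231.7, 80.1]
orientation: [-0.811, 1.571, 2.549]
force: [0.4, -0.0, -2.2]
gripper_width: 34.9
```

>>> send_rows(
  targets=[
    [0, 0, -0.001, 0, 0, 0, 0.025],
    [0, 0, 0, 0, 0, 0, 0.025],
  ],
)

```text
clock: 24.92
tool_pos: [458.0, -231.7, 79.2]
orientation: [-0.633, 1.571, 2.727]
force: [0.1, 0.7, -1.5]
gripper_width: 34.8
```

>>> send_rows(
  targets=[
    [0, 0, -0.001, 0, 0, 0, 0.025],
    [0, 0, 0, 0, 0, 0, 0.025],
  ],
)

```text
clock: 25.18
tool_pos: [458.0, -231.7, 78.1]
orientation: [-0.741, 1.571, 2.62]
force: [0.1, -0.2, -2.1]
gripper_width: 35.1
```

>>> send_rows(
  targets=[
    [0, 0, -0.0005, 0, 0, 0, 0.025],
    [0, 0, 0, 0, 0, 0, 0.025],
  ],
)

```text
clock: 25.42
tool_pos: [458.1, -231.6, 77.7]
orientation: [-2.9, 1.571, 0.46]
force: [-0.7, 0.6, -1.7]
gripper_width: 35.0
```

>>> send_rows(
  targets=[
    [0, 0, -0.0005, 0, 0, 0, 0.025],
    [0, 0, 0, 0, 0, 0, 0.025],
  ],
)

```text
clock: 25.68
tool_pos: [458.1, -231.7, 77.2]
orientation: [-0.536, 1.571, 2.825]
force: [0.1, -0.9, -1.4]
gripper_width: 35.3
```

>>> send_rows(
  targets=[
    [0, 0, -0.0005, 0, 0, 0, 0.025],
    [0, 0, 0, 0, 0, 0, 0.025],
    [0, 0, 0, 0, 0, 0, 0.04],
    [0, 0, 0, 0, 0, 0, 0.06],
    [0, 0, 0, 0, 0, 0, 0.07],
    [0, 0, 0, 0, 0, 0, 0.07],
    [0, 0, 0.015, 0, 0, 0, 0.07],
    [0, 0, 0.03, 0, 0, 0, 0.07],
    [0, 0, 0.045, 0, 0, 0, 0.07],
    [0.02, 0.02, 0.04, 0, 0, 0, 0.07],
    [0.03, 0.035, 0.02, 0, 0, 0, 0.07],
    [0.034, 0.04, 0, 0, 0, 0, 0.07],
    [0.034, 0.04, 0, 0, 0, 0, 0.07],
    [0.034, 0.04, 0, 0, 0, 0, 0.07],
    [0.024, 0.028, 0, 0, 0, 0, 0.07],
    [0.01, 0.013, 0, 0, 0, 0, 0.07],
    [0, 0, 0, 0, 0, 0, 0.07],
    [0, 0, 0, 0, 0, 0, 0.07],
  ],
)

```text
clock: 27.92
tool_pos: [643.4, -17.8, 226.8]
orientation: [0.882, 1.569, -2.043]
force: [-0.1, 0.3, 0.4]
gripper_width: 69.9
```

Run:
```python
from h import *
import pickle
s=read_state();print(s['clock'],s['tool_pos'],s['gripper_width'])
ci=camera_info('wrist');pickle.dump(ci,open('w10.pkl','wb'));snap('wrist','w10.png');snap('top','t10.png')
print(proj('',(644,-15.5,50),ci))
a=cv2.imread('pics/w10.png');b=cv2.convertScaleAbs(cv2.resize(cv2.imread('pics/t10.png')[190:290,350:450],(420,420),interpolation=cv2.INTER_CUBIC),alpha=1.8)
cv2.imwrite('pics/c10.png',np.hstack([a[:,100:480],b]))
```

```text
27.925 [643.38050656 -17.77621589 226.75006554] 69.9393951643709
[np.float64(280.16129062960164), np.float64(188.26606951947412)]
```

View pics/c10.png

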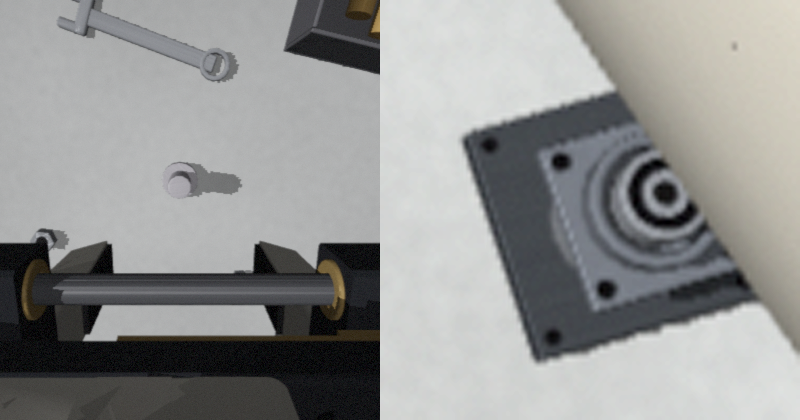

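```bash
python3 -c "
from h import *
print(ray('top',417.6,236.2,88))"
```

```text
[ 456.86072638 -231.76755593   88.        ]
```

>>> send_rows(
  targets=[
    [0.001, 0.002, -0.03, 0, 0, 0, 0.065],
    [0, 0, -0.05, 0, 0, 0, 0.065],
    [0, 0, -0.05, 0, 0, 0, 0.065],
    [0, 0, -0.04, 0, 0, 0, 0.065],
    [0, 0, -0.025, 0, 0, 0, 0.065],
    [0, 0, -0.012, 0, 0, 0, 0.065],
    [0, 0, -0.003, 0, 0, 0, 0.065],
    [0, 0, 0, 0, 0, 0, 0.065],
    [0, 0, 0, 0, 0, 0, 0.065],
    [0, 0, 0, 0, 0, 0, 0.015],
    [0, 0, 0, 0, 0, 0, 0.015],
    [0, 0, 0, 0, 0, 0, 0.015],
    [0, 0, 0, 0, 0, 0, 0.015],
    [0, 0, 0, 0, 0, 0, 0.015],
    [0, 0, 0, 0, 0, 0, 0.015],
    [0, 0, 0, 0, 0, 0, 0.015],
    [0, 0, 0, 0, 0, 0, 0.015],
    [0, 0, 0, 0, 0, 0, 0.015],
    [0, 0, 0, 0, 0, 0, 0.015],
  ],
  grip_force=20,
)

```text
clock: 30.4
tool_pos: [645.1, -13.7, 16.7]
orientation: [0.759, 1.571, -2.164]
force: [-0.5, 0.3, -0.8]
gripper_width: 23.3
```

>>> send_rows(
  targets=[
    [0, 0, 0.015, 0, 0, 0, 0.015],
    [0, 0, 0.035, 0, 0, 0, 0.015],
    [0, 0, 0.045, 0, 0, 0, 0.015],
    [-0.01, -0.012, 0.04, 0, 0, 0, 0.015],
    [-0.03, -0.035, 0, 0, 0, 0, 0.015],
    [-0.035, -0.041, 0, 0, 0, 0, 0.015],
    [-0.035, -0.041, 0, 0, 0, 0, 0.015],
    [-0.035, -0.041, 0, 0, 0, 0, 0.015],
    [-0.025, -0.03, 0, 0, 0, 0, 0.015],
    [-0.013, -0.012, 0, 0, 0, 0, 0.015],
    [-0.003, -0.004, -0.015, 0, 0, 0, 0.015],
    [0, 0, -0.01, 0, 0, 0, 0.015],
    [0, 0, 0, 0, 0, 0, 0.015],
    [0, 0, 0, 0, 0, 0, 0.015],
  ],
)

```text
clock: 32.15
tool_pos: [459.9, -228.5, 126.7]
orientation: [-2.231, 1.57, 1.131]
force: [0.2, 0.5, -2.1]
gripper_width: 24.1
```

Run:
```python
from h import *
P=[]
for k in range(3):
    s=read_state();P.append(s['tool_pos']);i=snap('wrist','w11.png')
print(s['clock'],np.round(P,1),s['force'],s['gripper_width'])
ci=camera_info('wrist');t=np.mean(P,0);f=np.array([.975,.22,0])
for p,k in(((458.3,-231.7,58),34),((458.3,-231.7,76),27),((458.1,-231.7,88),18),(t-[0,0,16.5-12],20),(t+[0,0,33.5],12)):print(np.round(proj('',np.array(p)+f*k,ci),1))
a=cv2.imread('pics/w11.png')[120:345,160:420]
cv2.imwrite('pics/c11.png',cv2.resize(a,None,fx=2.6,fy=2.6,interpolation=cv2.INTER_CUBIC))
```

```text
32.25 [[ 459.9 -228.5  126.7]
 [ 459.9 -228.7  126.9]
 [ 459.9 -229.   126.9]] [ 0.33034925 -0.44802096 -1.32359652] 23.356475701645973
[285.6 174.6]
[285.9 190.2]
[286.  209.3]
[281.6 218.3]
[281.5 264.7]
```

View pics/c11.png

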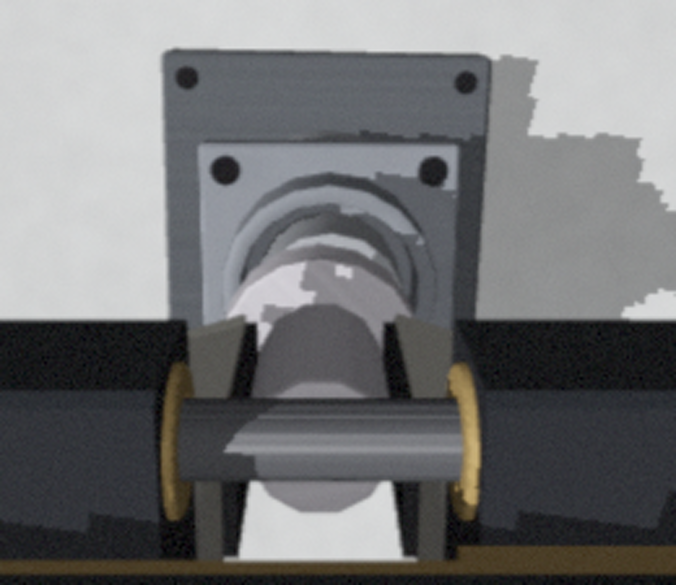

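>>> send_rows(
  targets=[
    [-0.0018, -0.0024, -0.01, 0, 0, 0, 0.015],
    [0, 0, -0.006, 0, 0, 0, 0.015],
    [0, 0, -0.003, 0, 0, 0, 0.015],
    [0, 0, 0, 0, 0, 0, 0.015],
    [0, 0, 0, 0, 0, 0, 0.015],
  ],
)

```text
clock: 32.92
tool_pos: [457.5, -232.1, 107.8]
orientation: [2.856, 1.57, -0.066]
force: [-0.4, -0.1, -0.5]
gripper_width: 23.5
```

>>> send_rows(
  targets=[
    [0, 0, -0.001, 0, 0, 0, 0.015],
    [0, 0, -0.001, 0, 0, 0, 0.015],
    [0, 0, 0, 0, 0, 0, 0.015],
  ],
)

```text
clock: 33.3
tool_pos: [457.3, -232.1, 105.7]
orientation: [1.216, 1.571, -1.706]
force: [0.1, -0.2, -1.9]
gripper_width: 23.7
```

>>> send_rows(
  targets=[
    [0, 0, -0.001, 0, 0, 0, 0.015],
    [0, 0, 0, 0, 0, 0, 0.015],
  ],
)

```text
clock: 33.55
tool_pos: [457.3, -232.1, 104.7]
orientation: [-1.402, 1.571, 1.959]
force: [0.5, 0.4, -1.1]
gripper_width: 23.5
```

>>> send_rows(
  targets=[
    [0, 0, -0.0007, 0, 0, 0, 0.015],
    [0, 0, 0, 0, 0, 0, 0.015],
  ],
)

```text
clock: 33.8
tool_pos: [457.4, -232.1, 104.6]
orientation: [1.207, 1.57, -1.716]
force: [-1.8, 1.3, 4.4]
gripper_width: 23.5
```

Run:
```python
from h import *
snap('wrist','w12.png');snap('scene','s12.png')
x,y=map(int,proj('scene',(458,-232,80)))
a=cv2.resize(cv2.imread('pics/w12.png')[120:345,160:420],(485,420));b=cv2.resize(cv2.imread('pics/s12.png')[y-45:y+60,x-40:x+38],(312,420),interpolation=cv2.INTER_CUBIC)
cv2.imwrite('pics/c12.png',np.hstack([a,b]))
```

```text
(no output)
```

View pics/c12.png

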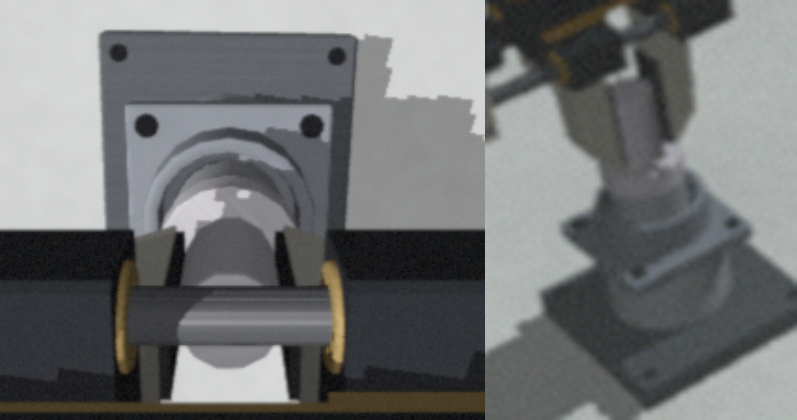

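The stack is upright, centred and in contact at 105 mm, which is the expected height. Releasing, rising straight up, then backing away.

>>> send_rows(
  targets=[
    [0, 0, 0, 0, 0, 0, 0.03],
    [0, 0, 0, 0, 0, 0, 0.045],
    [0, 0, 0, 0, 0, 0, 0.06],
    [0, 0, 0, 0, 0, 0, 0.06],
    [0, 0, 0, 0, 0, 0, 0.06],
    [0, 0, 0.01, 0, 0, 0, 0.06],
    [0, 0, 0.025, 0, 0, 0, 0.06],
    [0, 0, 0.04, 0, 0, 0, 0.06],
    [0, 0, 0.045, 0, 0, 0, 0.06],
    [0.02, -0.02, 0.03, 0, 0, 0, 0.06],
    [0, -0.045, 0, 0, 0, 0, 0.06],
    [0, -0.05, 0, 0, 0, 0, 0.06],
    [0, -0.05, 0, 0, 0, 0, 0.06],
    [0, -0.05, 0, 0, 0, 0, 0.06],
    [0, -0.03, 0, 0, 0, 0, 0.06],
    [0, 0, 0, 0, 0, 0, 0.06],
    [0, 0, 0, 0, 0, 0, 0.06],
    [0, 0, 0, 0, 0, 0, 0.06],
  ],
)

```text
clock: 36.15
tool_pos: [478.0, -475.4, 254.6]
orientation: [-3.121, 1.57, 0.242]
force: [-0.9, 0.4, -0.1]
gripper_width: 59.9
```

Run:
```python
from h import *
snap('top','t13.png');snap('scene','s13.png')
x,y=map(int,proj('scene',(458,-232,80)))
a=cv2.resize(cv2.imread('pics/t13.png')[185:285,355:455],(420,420),interpolation=cv2.INTER_CUBIC);b=cv2.resize(cv2.imread('pics/s13.png')[y-45:y+60,x-40:x+38],(312,420),interpolation=cv2.INTER_CUBIC)
cv2.imwrite('pics/c13.png',cv2.convertScaleAbs(np.hstack([a,b]),alpha=1.5))
for p in[(458,-232,138),(458,-232,76),(460.5,-230.2,15)]:
    q=proj('top',p);print((q[0]-355)*4.2,(q[1]-185)*4.2)
```

```text
297.168706449797 190.00435505054674
255.50244107015905 217.0454499595432
214.59601332607352 234.76508924160538
```

The picture limit is reached, so I'll run a numeric check instead: find the stem's top and the cup rim in the top image.

Run:
```python
from h import *
g=cv2.cvtColor(cv2.imread('pics/t13.png'),cv2.COLOR_BGR2GRAY)[185:285,355:455]
G=cv2.GaussianBlur(cv2.resize(g,(420,420),interpolation=cv2.INTER_CUBIC),(0,0),2)
for n,lo,hi in(('stem ~34px',28,42),('cup r~70',62,80)):
    c=cv2.HoughCircles(G,cv2.HOUGH_GRADIENT,1,20,param1=60,param2=14,minRadius=lo,maxRadius=hi)
    print(n,None if c is None else np.round(c[0][:5]))
# coarse intensity map
s=cv2.resize(g,(34,34),interpolation=cv2.INTER_AREA)[6:26,8:30]
print('\n'.join(' '.join('%3d'%v for v in r) for r in s))
```

```text
stem ~34px [[300. 196.  30.]]
cup r~70 [[262. 202.  67.]]
115 114 113 113 112 113 113 113 112 111 111 111 111 110 111 111 112 111 111 111 111 111
115 115 114 113 113 114 114 113 112 112 111 110 106  94  79  89  92  86 110 110 112 111
114 115 115 114 112 112 113 113 111 104  88  69  50  38  25  43  60  70 108 110 111 111
113 114 114 114 112 108  97  79  59  45  38  38  37  33  20  37  57  61  84 111 110 110
113 113 106  90  70  50  40  38  38  38  37  37  38  42  45  51  52  60  72 110 108  97
 79  59  45  38  37  37  38  38  38  39  44  51  60  64  37  22  50  59  66  82  73  60
 37  37  38  38  38  38  40  46  55  63  61  63  61  59  41  26  41  55  60  60  60  60
 38  38  38  42  48  57  63  66  64  61  54  56  82  93  86  73  68  60  60  60  60  60
 38  38  39  60  30  34  65  64  60  47  49  97 101  87  95 100 100  96  70  60  60  60
 38  37  37  52  46  49  64  53  55  40  89 103  80  80 104 104 102 101  85  61  60  60
 37  37  37  43  66  66  62  58  42  58 102  99  76  84 107 106 103 101  85  61  61  60
 37  38  38  39  61  66  59  61  39  71 103  98  79  79  95 106 104  97  57  58  60  60
 37  38  38  38  57  67  59  62  42  67  99 104  86  71  66  65  67  62  39  54  61  61
 38  37  38  39  57  67  62  57  52  49  80 104 102  84  73  73  76  75  37  46  61  61
 39  38  38  38  55  65  65  54  63  43  55  78  97 102 103 101  82  41  35  41  59  60
 39  38  37  37  45  61  67  61  52  61  45  42  48  66  65  61  51  34  19  27  55  61
 44  37  36  37  37  53  66  65  58  50  57  56  53  55  57  53  39  43  31  37  53  61
 60  38  37  37  37  40  59  66  66  63  53  48  51  51  54  56  57  58  47  31  27  59
 84  38  37  37  37  37  47  63  34  56  65  64  64  63  55  43  30  22  20  11  23  51
102  43  37  37  37  38  40  60  18  51  64  55  46  38  22  22  25  32  35  32  35  67
```

```bash
python3 -c "
from h import *
print(job_done());s=read_state();print(s['clock'],s['force'])"
```

```text
the job is handed in; nothing more can be done
None
the job is handed in; nothing more can be done
```

I built the full stack on the plate: sleeve, housing, small bearing, then driver, letting go of each part before fetching the next. I handed the job in at about 36 s on the clock. The hand-in gives no verdict, so these are my own checks.

- **Sleeve:** the top camera put it about 2 mm from the plate's centre (limit 10 mm).
- **Housing:** it touched down on the sleeve at about the expected height. Camera estimates put it within about 1–2 mm of the sleeve's axis.
- **Bearing:** it went into the cup without touching the rim. I let go roughly 0.5 mm above the floor, with no clear contact force. The later top view showed it seated, about 1–2 mm from the housing's centre (limit 7 mm).
- **Driver:** contact came at the expected height. After release, a numeric check of the top image put the stem's top within about 3 mm of where it should be (limit 10 mm).
- **Spare bearing:** I never approached it closely; its position was not measured again at the end.

**Checks that failed or disagreed:**
- The picture limit stopped me viewing the final image, so the last check was numeric only. Its fit of the cup rim was also unclear because the driver partly hides it (about 4 mm off the prediction).
- The wrist and top cameras differed from each other by up to about 3–5 mm. I used values between them.

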